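Tuck the flashing under the lapped shingles of a model roof and hold it down

TASK

On the model roof lying on the hobby table, swing the clamp lever fully open, clear of the bare strip of board. Then take the aluminium flashing by its upstand and slide its free edge about 25 mm under the middle of the lapped shingle course, square to it and without lifting the shingles, and press the flashing firmly flat on the board. Finish while still holding it pressed down with the lever left open, and do not disturb the paint jar, can or bottle.

Things in the scene. Friction and masses are not known exactly. Their poses are not given: they have to be found in the camera images.
- roof: Model roof section, fixed, lying flat: plywood board 280 x 290 x 12 mm (top at z 12 mm); origin at the centre of its underside, x points up the roof (towards the ridge), y along the courses, z up. At about yaw 0 (within 0.25 rad) its bare strip faces the robot. From x = -140 to +20 mm the board is bare save for the lever's pivot block; from x = +20 mm on it is covered by dark wooden shingles (222 mm wide along y, centred), ridge on top at x 120 to 140 mm, 43 mm high.
- tuck_line (a point): Point on the board's top surface (z 12 mm), straight below the middle of the lapped shingle course's front edge; at x = 20, y = 0 mm of the roof; axes as the roof's. The shingles begin at x = 0 here and the space below them is 11 mm high and free back to x = 67 mm.
- shingle (a joint): Lift angle of the lapped course (six joined shingles, 4 mm thick, 70 mm front to back, 60 g, hinged at its back edge): 0 lying down with its underside 11 mm above the board, grows as its front edge is lifted (0.1 rad raises it 7 mm). Only its weight and a very weak spring bring it back.
- lever (a joint): Clamp lever angle: 0 closed, lying along the shingle edge across the bare strip, 1.6 rad fully open (end stop), where it points away from the shingles (to -x of the roof). Swings level about a vertical pivot, clockwise seen from above as it opens; light friction (about 1 N at the post), stays where left.
- lever_hinge (a point): On the vertical pivot axis of the lever, at the top face of the bar (z 28 mm), at x = -12, y = 126 mm of the roof, inside a dark steel pivot block 36 (x) x 36 (y) mm, up to z 34 mm.
- lever_post (a point): Top centre of the lever's upright round black post, 12 mm diameter, 38 mm tall (from z 28 to 66 mm), 100 mm from the pivot axis at the end of the steel bar (14 mm wide, from z 18 to 28 mm).
- flashing: Loose aluminium flashing, about 70 g, L-shaped: flat flange 75 (x) x 100 (y) x 4 mm thick, with an upstand 8 mm thick along the whole back edge (x -37.5 to -29.5 mm), its top 40 mm above the underside. Origin at the centre of the flange's underside; x points from the upstand to the free edge, z up. It lies flat on the table at the robot's left or right, yaw within 0.5 rad of the robot's x.
- flashing_edge (a point): Middle of the flashing's free edge, at the underside; x = +37.5 mm of the flashing. This is the edge that goes under the shingles.
- flashing_upstand (a point): Middle of the top of the flashing's upstand, x = -33.5 mm, z = 40 mm of the flashing.
- paint_jar: Bystander: paint jar 48 mm diameter, 55 mm tall, on the side opposite to the flashing; origin at its underside.
- drink_can: Bystander: plain drink can 66 mm diameter, 122 mm tall, beyond the roof at the left; origin at its underside.
- paint_bottle: Bystander: paint bottle 40 mm diameter, 110 mm tall, beyond the roof at the right; origin at its underside.

How it is judged:
On the way, in this order (a step that is already met when the one before it is completed fails the run):
1. the lever is swung open (value of joint lever above 1.3 rad), for 0.2 s.
2. the flashing's free edge is under the lapped shingles, which lie down (x of flashing_edge in the frame of tuck_line between 0.015 and 0.038 m and y of flashing_edge in the frame of tuck_line between -0.02 and 0.02 m and z of flashing_edge in the frame of tuck_line between -0.003 and 0.009 m and value of joint shingle below 0.08 rad), for 0.2 s.
At the end, for the whole second after the job is handed in: Flashing edge 15-38 mm under the shingle edge, within 20 mm of its middle, square within 0.12 rad, flat on the board (3 mm, 0.05 rad), at rest, the fingers still holding it and pressing it on the board with over 4 N; shingles down (under 0.04 rad), lever open (over 1.25 rad) (x of flashing_edge in the frame of tuck_line between 0.015 and 0.038 m and y of flashing_edge in the frame of tuck_line between -0.02 and 0.02 m and z of flashing_edge in the frame of tuck_line between -0.003 and 0.003 m and angle between the x axis of flashing and the x axis of roof, either way round below 0.12 rad and angle between the z axis of flashing and the z axis of roof, either way round below 0.05 rad and angle between flashing's own z axis and vertical below 0.5 rad and contact force between flashing and roof above 4 N and contact force between the fingers and flashing above 2 N and linear speed of flashing below 0.02 m/s and value of joint shingle below 0.04 rad and value of joint lever above 1.25 rad); the arm keeps its last pose, push and grip.
It fails at once if the lapped shingles are lifted (over 0.1 rad, 7 mm) (value of joint shingle above 0.1 rad).
It fails at once if the paint jar is disturbed (moved 25 mm or more, or tipped) (distance of paint_jar from where it was at the start of the episode above 0.025 m or angle between paint_jar's own z axis and vertical above 0.3 rad).
It fails at once if the drink can is disturbed (moved 25 mm or more, or tipped) (distance of drink_can from where it was at the start of the episode above 0.025 m or angle between drink_can's own z axis and vertical above 0.3 rad).
It fails at once if the paint bottle is disturbed (moved 25 mm or more, or tipped) (distance of paint_bottle from where it was at the start of the episode above 0.025 m or angle between paint_bottle's own z axis and vertical above 0.3 rad).
It also fails if it takes over 54 s, if anything falls off the work surface, if the arm or the gripper's body presses on something with over 40 N, if the wrist force passes 120 N, or if a joint passes its speed limit or range.

ROBOT

A 6-joint arm with a two-finger parallel gripper is mounted at the origin on the work surface. World frame = base frame: x ahead of the robot, y to its left, z up, the work surface at z = 0. Lengths are in m, angles in rad, forces in N, time in s.
With the tool pointing down it reaches from about 0.25 to 0.775 m from the base axis. Payload 4 kg.
Tool frame: the origin (TCP) lies on the centre line of the jaws, within the pads' length; the fingertips stand 19 mm ahead of it and the grasp point (between the pads) is the TCP; x points along the fingers, z is the direction in which the jaws open and shut, and the axes are right-handed (so a half turn about x gives the same grasp; the last joint's range is limited). The gripper opens to 94 mm and grips with 3 to 60 N. Pads are 16 mm wide; open, the fingers measure 119 mm over their backs; the gripper's body (75 mm by 177 mm) begins 78 mm behind the grasp point.
Start: joints at [-1.298, 0.087, 1.371, -0, 1.684, -0.103], TCP at [0.202, -0.512, 0.194] pointing down, gripper open.
Joint ranges: [-3.1, 3.1], [-0.76, 2.03], [0.27, 2.55], [-1.08, 4.22], [0.17, 2.65], [-2.57, 2.57]. Speed limits (rad/s): [2.79, 2.79, 3.14, 3.14, 3.14, 3.14].

INTERFACE

Orientations are given as [roll, pitch, yaw] about the fixed x, y, z axes, in that order (R = Rz(yaw) Ry(pitch) Rx(roll)).
In Python, from bench import robot, snapshot, camera_params gives the robot as it stands.
- The arm moves only by the tool step_arm, never from a script. Its argument "motion" is text: rows parted by semicolons, each of 7 numbers parted by spaces: the opening in per cent of the stroke, from 0 (shut) to 100 (fully open), then the shift along the tool's x, y, z in cm, then the turn, a rotation vector about the tool's x, y, z in rad. A call has 1 to 20 rows; each row shifts and turns the commanded pose from where the row before left it, along the tool's axes as they then stand; what a row does not reach is not made up. A row lasts 1/12 s, in which the tool goes at most 41.7 mm and 7.16 degrees, less where a joint would pass 70% of its speed; a pose out of reach is approached as far as the arm can. A call with a gripper value outside its range is refused whole. The fingers move at their own pace and stop on an object; the grip force is fixed at half the most. Time passes only in rows, so rows that do not move let the fingers close. It gives the time, the measured TCP pose, the force and the opening at its end, in the units of the state.
- robot.get_obs(): the state, without advancing time (a new reading comes with each control period).
- snapshot(name): name is "scene" or "top" or "wrist"; returns the picture (420x560x3 uint8, red, green, blue); there is no depth.
- camera_params(name): a dict with "fx", "fy", "cx", "cy" (pixels), "R" (3x3) and "t" (3): a world point X has camera coordinates R X + t. Camera axes: x right, y down, z forward; pixel columns grow to the right and rows downward; lengths in m; the calibration is good to about 2 mm. A picture is of the moment at which its call begins: read the wrist's pose just before it. camera_params takes no time and is no camera call; for the wrist camera it gives the pose at the moment of the call.
- robot.close_job(): hands the job in, once; it reports no verdict.
The state is a dict: "time": time; "joint_positions": joint angles; "qvel": joint speeds; "joint_torque": joint torques, N m; "tool_pos": TCP position; "ee_rot": TCP orientation; "wrist_force": force on the tool from outside, world axes, zero at the start; "wrist_torque": the same for the moment, N m; "width": finger opening in m.
Only numpy, scipy, OpenCV 4.12 (cv2) and the standard library are available. Lean on these libraries where they do the work, as an engineer would, in place of code of your own. Each camera call takes 0.05 s, during which the arm holds its last target.

## Working session

There is one attempt and no reset: what is moved stays moved. The work goes in short steps, Python scripts to look and compute and a tool call to move; the robot and the scene stay as the last step left them, time stands still between calls to the robot, and variables do not carry over. Pictures are saved under pics/ and viewed, and the job is handed in when it is done.

Besides the shell and the picture viewer there is one more tool, called after "Emit:" by a JSON object that holds its "name" and its "arguments". step_arm: Moves the arm, as the interface text tells. Its arguments: {"type":"object","properties":{"motion":{"type":"string"}},"required":["motion"]}

```bash
mkdir -p pics; ls
python3 - <<'E'
from bench import robot,snapshot,camera_params
import cv2,numpy as np
o=robot.get_obs();print({k:np.round(v,4).tolist() for k,v in o.items()})
for n in ["scene","top"]:
    im=snapshot(n);cv2.imwrite(f"pics/{n}0.png",im[:,:,::-1])
    p=camera_params(n);print(n,{k:np.round(v,4).tolist() for k,v in p.items()})
E
```

```text
pics
{'time': 0.0, 'joint_positions': [-1.2981, 0.0879, 1.3722, -0.0001, 1.6836, -0.1031], 'qvel': [-0.0005, 0.0013, 0.001, -0.0004, 0.0008, 0.0001], 'joint_torque': [0.0004, -34.0184, -30.2424, 0.0719, 0.0331, -0.0002], 'tool_pos': [0.2017, -0.5111, 0.1931], 'ee_rot': [3.0647, 1.5686, 1.8697], 'wrist_force': [-0.0583, 0.408, 0.3015], 'wrist_torque': [-0.0265, 0.0066, 0.0434], 'width': 0.0937}
scene {'fx': 483.6904, 'fy': 483.6904, 'cx': 275.5085, 'cy': 210.8462, 'R': [[0.5858, 0.8104, 0.0003], [0.6214, -0.4489, -0.6421], [-0.5203, 0.3763, -0.7666]], 't': [-0.3496, -0.3145, 1.6431]}
top {'fx': 477.1911, 'fy': 477.1911, 'cx': 271.7858, 'cy': 214.5066, 'R': [[0.0108, -0.9998, -0.0155], [-0.9887, -0.0084, -0.1499], [0.1498, 0.0169, -0.9886]], 't': [0.0134, 0.5768, 1.1718]}
```

View pics/scene0.png

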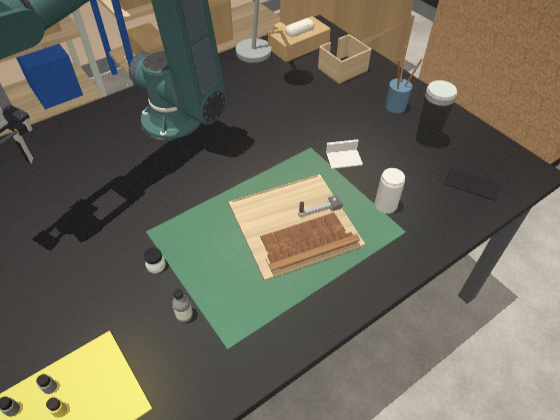

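View pics/top0.png

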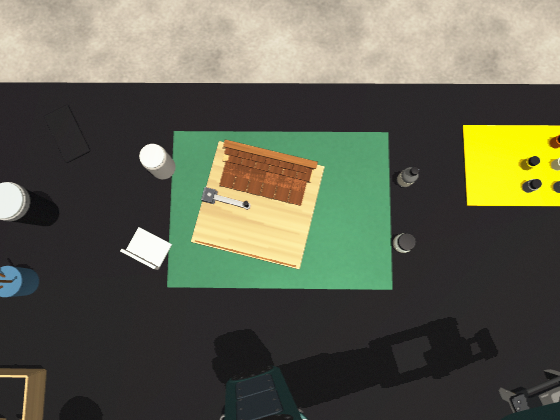

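The top view shows the roof at (258,203), the lever post at (246,205), the flashing at (147,248) on the robot's left, and the jar at (403,242). I'll enlarge the roof and the flashing next.

Run:
```python
import cv2
im=cv2.imread("pics/top0.png")
cv2.imwrite("pics/c1.png",cv2.resize(im[130:280,185:335],None,fx=4,fy=4,interpolation=cv2.INTER_CUBIC))
cv2.imwrite("pics/c2.png",cv2.resize(im[220:280,110:190],None,fx=8,fy=8,interpolation=cv2.INTER_CUBIC))
```

```text
(no output)
```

View pics/c1.png

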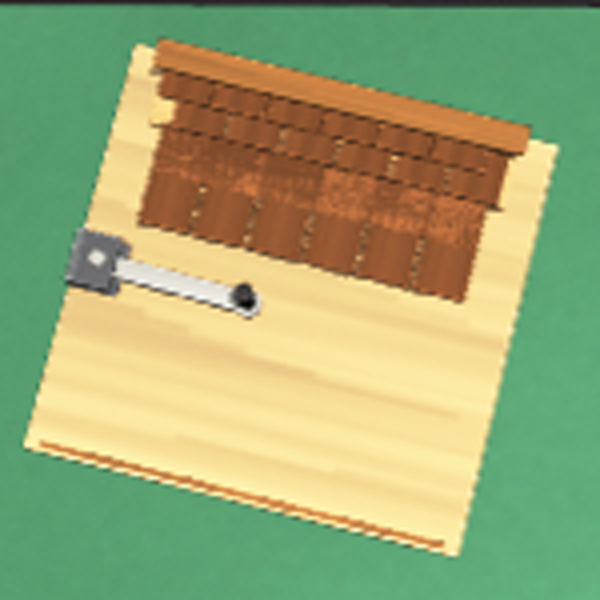

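View pics/c2.png

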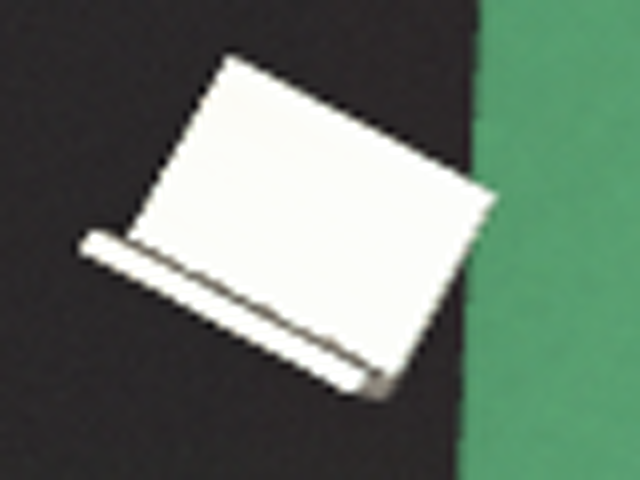

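```bash
cat > h.py <<'E'
import numpy as np,cv2
from bench import camera_params
def cast(n,u,v,z,P=None):
    p=P or camera_params(n);R=np.array(p["R"]);t=np.array(p["t"])
    C=-R.T@t;d=R.T@np.array([(u-p["cx"])/p["fx"],(v-p["cy"])/p["fy"],1])
    return C+d*(z-C[2])/d[2]
def proj(n,X,P=None):
    p=P or camera_params(n);c=np.array(p["R"])@X+np.array(p["t"])
    return np.array([c[0]/c[2]*p["fx"]+p["cx"],c[1]/c[2]*p["fy"]+p["cy"]])
E
python3 - <<'E'
from h import *
def cr(c,s,o): return [(c[0]+.5)/s-.5+o[0],(c[1]+.5)/s-.5+o[1]]
B=[cast("top",*cr(c,4,(185,130)),.012) for c in [(135,43),(558,146),(458,555),(25,448)]]
B=np.array(B);print("board",B.round(4).tolist(), B.mean(0))
for i in range(4):
    d=B[(i+1)%4]-B[i];print(np.linalg.norm(d),np.arctan2(d[1],d[0]))
post=cast("top",*cr((240,293),4,(185,130)),.066);piv=cast("top",*cr((97,257),4,(185,130)),.034)
print("post",post,"piv",piv,np.linalg.norm((post-piv)[:2]))
xa=(B[0]+B[1]-B[2]-B[3]);ya=(B[0]+B[3]-B[1]-B[2])
y1=np.arctan2(xa[1],xa[0]);y2=np.arctan2(ya[1],ya[0])-np.pi/2;print("yaw",y1,y2)
y=(y1+y2)/2;c=B.mean(0);R=np.array([[np.cos(y),-np.sin(y)],[np.sin(y),np.cos(y)]])
print("hinge pred",c[:2]+R@[-.012,.126],"tuck",c[:2]+R@[.02,0])
for k in[(138,222),(465,302)]:
    s=cast("top",*cr(k,4,(185,130)),.027);print("shingle corner",s,R.T@(s[:2]-c[:2]))
print("post roof",R.T@(post[:2]-c[:2]))
F=np.array([cast("top",*cr(k,8,(110,220)),.004) for k in [(230,55),(495,195)]])
U=np.array([cast("top",*cr(k,8,(110,220)),.04) for k in [(92,230),(80,247),(350,393),(362,376)]])
d=F[0]-F[1];print("F",F.round(4),np.linalg.norm(d),"yaw",np.arctan2(d[1],d[0])-np.pi/2)
print("U",U.round(4),U.mean(0));d=U[0]-U[3];print(np.linalg.norm(d),np.arctan2(d[1],d[0])-np.pi/2)
print("edge-up dist",np.linalg.norm((F.mean(0)-U.mean(0))[:2]))
E
```

```text
board [[0.7812, 0.165, 0.012], [0.7123, -0.1178, 0.012], [0.4421, -0.0522, 0.012], [0.5083, 0.229, 0.012]] [0.61098942 0.05599633 0.012     ]
0.29103131717802966 -1.8101454931830447
0.27798910147154104 2.9034071679961113
0.28889637697093407 1.3394593793801346
0.28031445174724573 -0.23054571202308188
post [0.6021779  0.08712616 0.066     ] piv [0.63071724 0.18266021 0.034     ] 0.0997058031353891
yaw -0.23434968879322782 -0.23535780503308845
hinge pred [0.62863914 0.18132983] tuck [0.63044039 0.05134231]
shingle corner [0.65554614 0.15761762 0.027     ] [0.01968621 0.10920001]
shingle corner [ 0.60431658 -0.05573382  0.027     ] [ 0.01951003 -0.11021575]
post roof [-0.01581357  0.02822483]
F [[0.5479 0.3707 0.004 ]
 [0.5025 0.2812 0.004 ]] 0.10027425545795354 yaw -0.46892632418685176
U [[0.4871 0.4009 0.04  ]
 [0.4816 0.4045 0.04  ]
 [0.4365 0.3162 0.04  ]
 [0.4418 0.3127 0.04  ]] [0.46175942 0.35858006 0.04      ]
0.09916119769221372 -0.47353030921690653
edge-up dist 0.07133296123026316
```

Run:
```python
import cv2
im=cv2.imread("pics/scene0.png")
cv2.imwrite("pics/s1.png",cv2.resize(im[170:280,225:365],None,fx=5,fy=5,interpolation=cv2.INTER_CUBIC))
cv2.imwrite("pics/s2.png",cv2.resize(im[130:180,315:375],None,fx=10,fy=10,interpolation=cv2.INTER_CUBIC))
```

```text
(no output)
```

View pics/s1.png

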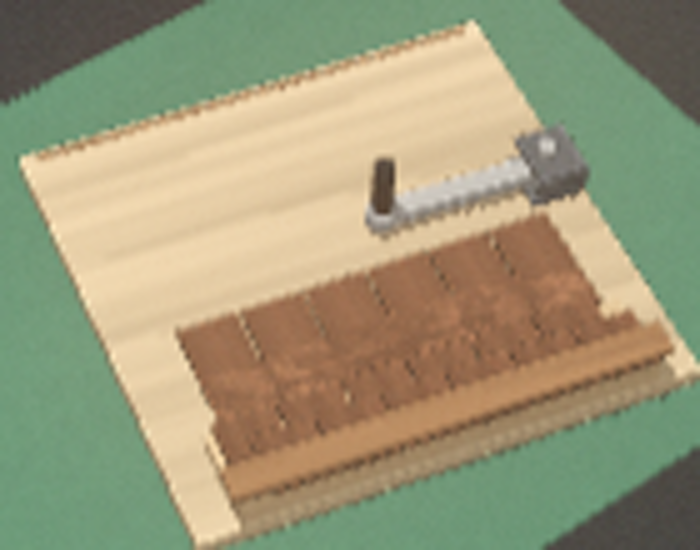

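View pics/s2.png

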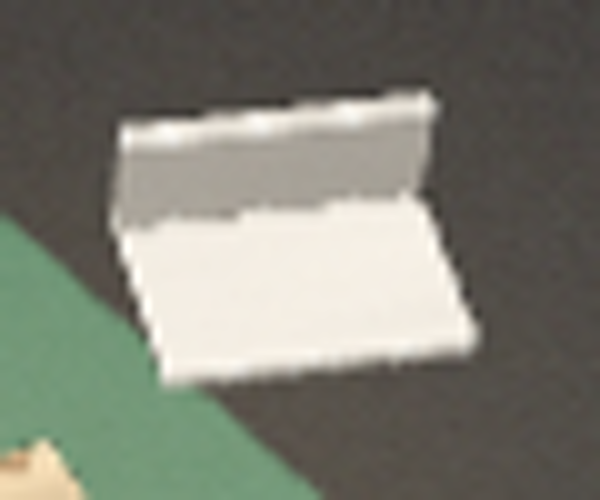

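```bash
cat >> h.py <<'E'
from scipy.spatial.transform import Rotation as Ro
from bench import robot
def st():
    o=robot.get_obs();R=Ro.from_euler("xyz",o["ee_rot"]).as_matrix()
    z=R[:,2]
    print("t",round(float(o["time"]),2),"tcp",np.round(o["tool_pos"],4),"xax",R[:,0].round(3),"jawang",round(float(np.arctan2(z[1],z[0])),4),"q6",round(float(o["joint_positions"][5]),3),"q1",round(float(o["joint_positions"][0]),3),"F",np.round(o["wrist_force"],2),"w",round(float(o["width"]),4))
    return o,R
E
python3 - <<'E'
from h import *
o,R=st();print(R.round(3))
for n,u,v in[("jar",403,237),("bottle",409,172),("can",153,153)]:print(n,cast("top",u,v,.06 if n=="jar" else .11))
E
```

```text
t 0.1 tcp [ 0.2017 -0.5111  0.1933] xax [-0.     0.002 -1.   ] jawang -1.195 q6 -0.103 q1 -1.298 F [-0.46 -0.16 -0.76] w 0.0942
[[-0.     0.93   0.367]
 [ 0.002  0.367 -0.93 ]
 [-1.     0.    -0.002]]
jar [ 0.52039604 -0.30782886  0.06      ]
bottle [ 0.67376405 -0.31420371  0.11      ]
can [0.71733532 0.31221026 0.11      ]
```

Emit:
{"name": "step_arm", "arguments": {"motion": "100 0 2.96 -2.05 0 0 0;100 0 2.96 -2.05 0 0 0;100 0 2.96 -2.05 0 0 0;100 0 2.96 -2.05 0 0 0;100 0 2.96 -2.05 0 0 0;100 0 2.96 -2.05 0 0 0;100 0 2.96 -2.05 0 0 0;100 0 2.96 -2.05 0 0 0;100 0 2.96 -2.05 0 0 0;100 0 2.96 -2.05 0 0 0;100 0 2.96 -2.05 0 0 0;100 0 2.96 -2.05 0 0 0;100 0 2.96 -2.05 0 0 0;100 0 2.96 -2.05 0 0 0;100 0 2.96 -2.05 0 0 0;100 0 2.96 -2.05 0 0 0;100 0 2.96 -2.05 0 0 0;100 0 2.96 -2.05 0 0 0;100 0 2.96 -2.05 0 0 0;100 0 2.96 -2.05 0 0 0"}}

```text
time: 1.77
tool_pos: [0.6025, 0.0888, 0.1935]
ee_rot: [-1.727, 1.57, -2.922]
wrist_force: [0.6, -0.7, 0.4]
width: 0.0938
```

Emit:
{"name": "step_arm", "arguments": {"motion": "30 0 0 0 -0.11 0 0;30 0 0 0 -0.11 0 0;30 0 0 0 -0.11 0 0;30 0 0 0 -0.11 0 0;30 0 0 0 -0.11 0 0;30 0 0 0 -0.11 0 0;30 0 0 0 -0.11 0 0;30 0 0 0 -0.1 0 0;30 0 0 0 0 0 0;30 0 0 0 0 0 0"}}

```text
time: 2.6
tool_pos: [0.6018, 0.087, 0.1936]
ee_rot: [-2.655, 1.57, -2.983]
wrist_force: [-0.1, 0.0, -0.0]
width: 0.0307
```

Run:
```python
from h import *
o,R=st()
p=camera_params("wrist");im=snapshot("wrist");cv2.imwrite("pics/w1.png",im[:,:,::-1])
print("post px",proj("wrist",np.array([.6022,.0871,.066]),p))
dw=np.array([.6022,.0871,.058])-o["tool_pos"];print("tool shift cm",R.T@dw*100)
```

```text
t 2.6 tcp [0.6018 0.087  0.1936] xax [-0.001 -0.    -1.   ] jawang -0.3276 q6 0.378 q1 0.05 F [-0.12  0.04 -0.03] w 0.0307Traceback (most recent call last):
  File "<stdin>", line 3, in <module>
NameError: name 'snapshot' is not defined
```

```bash
sed -i 's/^from bench import robot$/from bench import robot,snapshot/' h.py
python3 - <<'E'
from h import *
o,R=st()
p=camera_params("wrist");im=snapshot("wrist");cv2.imwrite("pics/w1.png",im[:,:,::-1])
print("post px",proj("wrist",np.array([.6022,.0871,.066]),p))
print("tcp px",proj("wrist",o["tool_pos"],p))
dw=np.array([.6022,.0871,.058])-o["tool_pos"];print("tool shift cm",R.T@dw*100)
E
```

```text
t 2.6 tcp [0.6018 0.087  0.1936] xax [-0.001 -0.    -1.   ] jawang -0.3276 q6 0.378 q1 0.05 F [-0.12  0.04 -0.03] w 0.0307
post px [277.81816667 199.7387889 ]
tcp px [277.31597052 244.53245504]
tool shift cm [13.56402789  0.02871779  0.04545211]
```

View pics/w1.png

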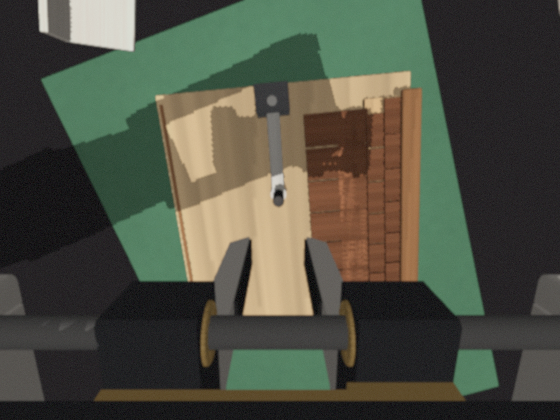

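The wrist view puts the post top at (278,198), and my estimate projects to (278,200), so they agree. I'll descend and straddle the post.

Emit:
{"name": "step_arm", "arguments": {"motion": "30 3 0.03 0.05 0 0 0;30 3 0 0 0 0 0;30 3 0 0 0 0 0;30 2.5 0 0 0 0 0;30 2.1 0 0 0 0 0;22 0 0 0 0 0 0;22 0 0 0 0 0 0;22 0 0 0 0 0 0"}}

```text
time: 3.32
tool_pos: [0.6037, 0.0872, 0.0599]
ee_rot: [0.348, 1.568, 0.023]
wrist_force: [0.5, -0.1, 1.3]
width: 0.0209
```

Emit:
{"name": "step_arm", "arguments": {"motion": "22 0 0 -1 0.1 0 0;22 0 0 -1 0.1 0 0;22 0 0 -1 0.1 0 0;22 0 0 -1 0.1 0 0;22 0 0 -1 0.1 0 0;22 0 0 -1 0.1 0 0;22 0 0 -1 0.1 0 0;22 0 0 -1 0.1 0 0"}}

```text
time: 3.98
tool_pos: [0.5433, 0.1364, 0.0615]
ee_rot: [1.263, 1.565, 0.132]
wrist_force: [0.2, -0.2, 0.3]
width: 0.0206
```

Run:
```python
from h import *
o,R=st()
im=snapshot("top");cv2.imwrite("pics/t2.png",cv2.resize(im[130:280,100:335],None,fx=3,fy=3)[:,:,::-1])
y=-.235;Q=np.array([[np.cos(y),-np.sin(y)],[np.sin(y),np.cos(y)]])
r=Q.T@(o["tool_pos"][:2]-[.611,.056])-[-.012,.126];print(r,np.linalg.norm(r),"theta",np.arctan2(-r[0],-r[1]))
```

```text
t 3.98 tcp [0.5433 0.1364 0.0615] xax [ 0.005  0.001 -1.   ] jawang -1.1308 q6 1.276 q1 0.145 F [ 0.16 -0.22  0.28] w 0.0206
[-0.07251785 -0.06359959] 0.09645593377571306 theta 0.8508235044509279
```

View pics/t2.png

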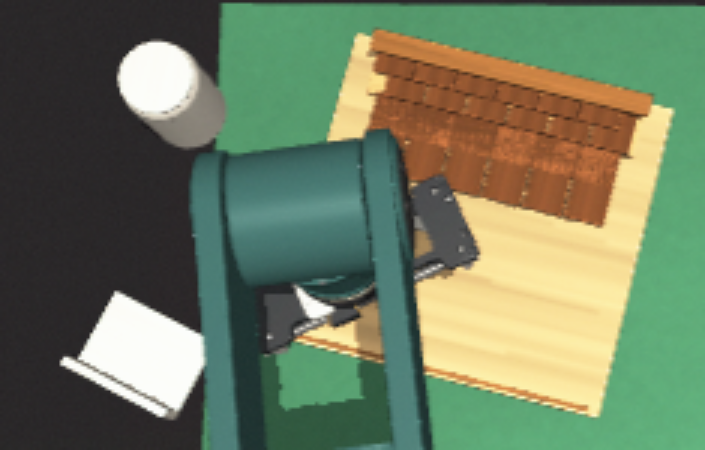

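Run:
```python
from h import *
im=snapshot("wrist");cv2.imwrite("pics/w2.png",im[:,:,::-1]);st()
```

```text
t 4.08 tcp [0.543  0.1371 0.0612] xax [ 0.005  0.001 -1.   ] jawang -1.1236 q6 1.269 q1 0.146 F [0.09 0.63 0.3 ] w 0.0206
```

View pics/w2.png

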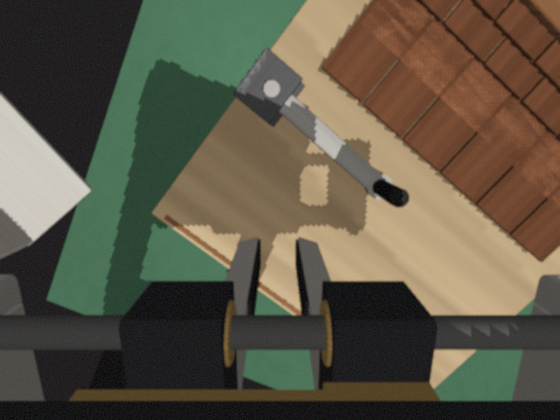

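Run:
```python
from h import *
p=camera_params("wrist");o,R=st()
tp=o["tool_pos"]
print("tcp",proj("wrist",tp,p),"tip",proj("wrist",tp+R[:,0]*.019,p))
print("post orig",proj("wrist",np.array([.6022,.0871,.066]),p),proj("wrist",np.array([.6022,.0871,.028]),p),"hinge",proj("wrist",np.array([.6295,.182,.034]),p))
print(cast("wrist",402,198,.066,p),cast("wrist",272,88,.034,p))
C=-np.array(p["R"]).T@p["t"];print("cam",C)
```

```text
t 4.08 tcp [0.543  0.1371 0.0612] xax [ 0.005  0.001 -1.   ] jawang -1.1236 q6 1.269 q1 0.146 F [0.09 0.63 0.3 ] w 0.0206
tcp [277.9010509  244.49423019] tip [277.87268518 234.74357345]
post orig [395.64021448 197.40744335] [376.58087244 186.23296509] hinge [273.09859649  87.66654189]
[0.60353898 0.08346625 0.066     ] [0.62900927 0.18255338 0.034     ]
cam [0.60787448 0.1687008  0.2538246 ]
```

The wrist view shows the lever still closed, with the post top at (402,198), so the fingers moved without carrying it. I'll go back above the post and watch the contact.

Emit:
{"name": "step_arm", "arguments": {"motion": "40 -3 0 0 0 0 0;40 -3 0 0 0 0 0;40 0 1 2.4 0 0 0;40 0 1.1 2.4 0 0 0;40 0 1 2.4 0 0 0;40 0 0 0 -0.1 0 0;40 0 0 0 -0.1 0 0;40 0 0 0 -0.1 0 0;40 0 0 0 -0.1 0 0;40 0 0 0 -0.1 0 0;40 0 0 0 -0.1 0 0;40 0 0 0 -0.1 0 0;40 0 0 0 -0.1 0 0;40 0 0 0 0 0 0;40 0 0 0 0 0 0"}}

```text
time: 5.33
tool_pos: [0.6018, 0.0838, 0.1197]
ee_rot: [0.247, 1.568, -0.08]
wrist_force: [0.6, 0.7, 0.2]
width: 0.0379
```

Run:
```python
from h import *
o,R=st();p=camera_params("wrist")
im=snapshot("wrist");cv2.imwrite("pics/w3.png",im[:,:,::-1])
print(cast("wrist",278,190,.066,p), [proj("wrist",o["tool_pos"]+R[:,0]*d,p).round(1) for d in (0,.019,o["tool_pos"][2]-.066)],p["fx"])
```

```text
t 5.33 tcp [0.6018 0.0838 0.1197] xax [ 0.003 -0.    -1.   ] jawang -0.3265 q6 0.372 q1 0.045 F [0.57 0.7  0.16] w 0.0379
[0.6104068  0.10722716 0.066     ] [array([277.3, 244.5]), array([277.3, 234.8]), array([277.4, 220.6])] 319.88569333245
```

View pics/w3.png

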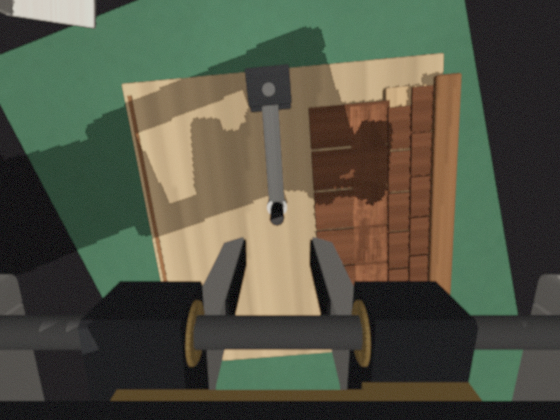

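Emit:
{"name": "step_arm", "arguments": {"motion": "40 2 0.35 0.1 0 0 0;40 2 0 0 0 0 0;40 2 0 0 0 0 0;40 0.6 0 0 0 0 0;40 0 0 0 0 0 0"}}

```text
time: 5.8
tool_pos: [0.6014, 0.087, 0.0501]
ee_rot: [-2.726, 1.566, -3.052]
wrist_force: [-0.9, 0.6, -0.0]
width: 0.0377
```

Run:
```python
from h import *
o,R=st();p=camera_params("wrist")
print(proj("wrist",np.array([.603,.0875,.066]),p))
im=snapshot("wrist");cv2.imwrite("pics/w4.png",im[:,:,::-1])
im=snapshot("scene");cv2.imwrite("pics/s4.png",cv2.resize(im[100:290,200:400],None,fx=3.5,fy=3.1,interpolation=cv2.INTER_CUBIC)[:,:,::-1])
```

```text
t 5.8 tcp [0.6014 0.087  0.0501] xax [-0.005 -0.    -1.   ] jawang -0.3257 q6 0.376 q1 0.051 F [-0.95  0.56 -0.05] w 0.0377
[279.53969316 252.65285689]
```

View pics/w4.png

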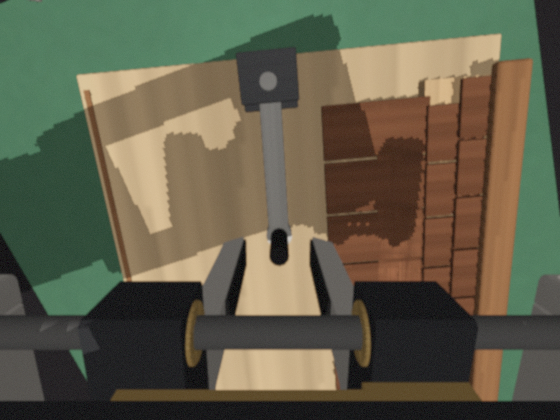

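View pics/s4.png

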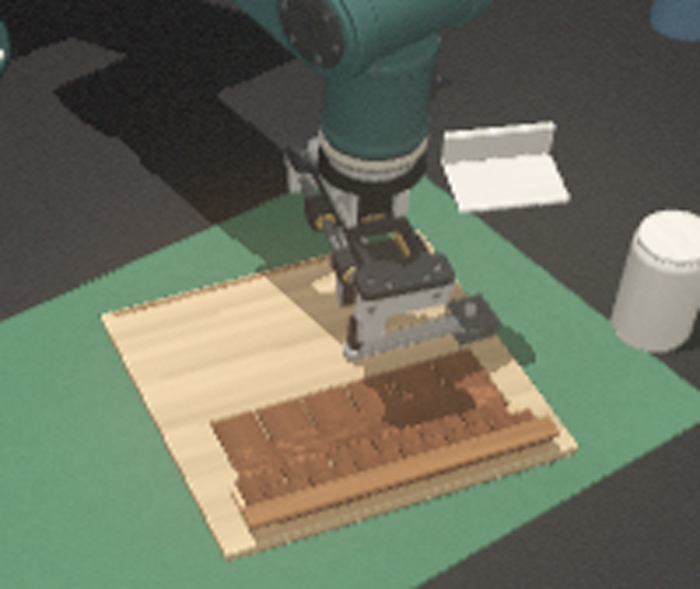

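Wrist view: the post top is at (279,250), between the finger tips at (243,240) and (312,240). I'll close on it to confirm it is held.

Emit:
{"name": "step_arm", "arguments": {"motion": "5 0 0 0 0 0 0;5 0 0 0 0 0 0;5 0 0 0 0 0 0;5 0 0 0 0 0 0;5 0 0 0 0 0 0;5 0 0 0 0 0 0"}}

```text
time: 6.4
tool_pos: [0.6032, 0.0873, 0.0531]
ee_rot: [0.39, 1.57, 0.064]
wrist_force: [-0.6, 0.5, 2.7]
width: 0.0089
```

Run:
```python
from h import *
o,R=st();p=camera_params("wrist")
im=snapshot("wrist");cv2.imwrite("pics/w5.png",cv2.resize(im[180:360,180:380],None,fx=3.5,fy=3.3,interpolation=cv2.INTER_CUBIC)[:,:,::-1])
st()
```

```text
t 6.4 tcp [0.6032 0.0873 0.0531] xax [ 0.001  0.    -1.   ] jawang -0.325 q6 0.376 q1 0.051 F [-0.61  0.53  2.74] w 0.0089
t 6.45 tcp [0.6032 0.0873 0.053 ] xax [ 0.001  0.    -1.   ] jawang -0.325 q6 0.376 q1 0.051 F [0.2  0.54 2.89] w 0.0089
```

View pics/w5.png

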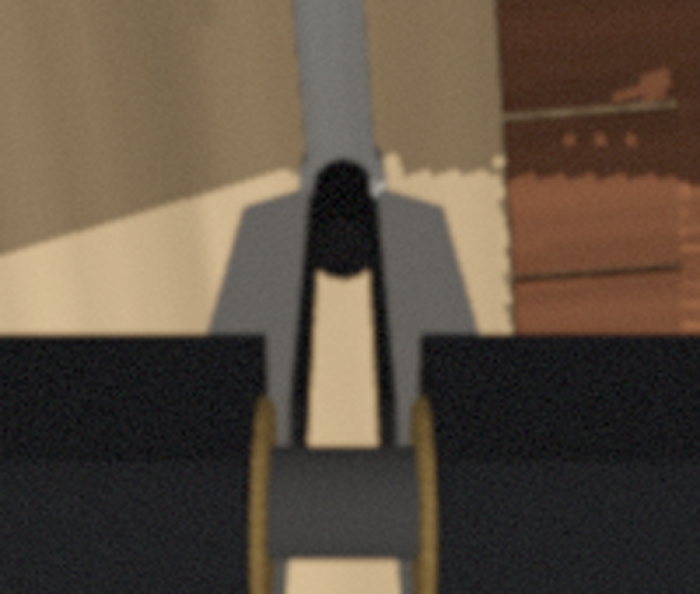

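Run:
```python
from h import *
o,R=st();p=camera_params("wrist");tp=o["tool_pos"]
for d in(-.02,0,.019):
  for y in(-.008,0,.008): print(d,y,proj("wrist",tp+R@np.array([d,y,.006]),p).round(1))
im=snapshot("scene");S=6
c=cv2.resize(im[150:245,245:370],None,fx=S,fy=S,interpolation=cv2.INTER_CUBIC)[:,:,::-1].copy()
for X,col in[(tp,(0,0,255)),(tp+R[:,0]*.019,(0,255,0)),(np.array([.6022,.0871,.066]),(255,0,0)),(np.array([.6022,.0871,.028]),(255,0,0))]:
    q=(proj("scene",X)-[245,150]+.5)*S-.5;print(q);cv2.drawMarker(c,tuple(int(v) for v in q),col,cv2.MARKER_CROSS,12,1)
cv2.imwrite("pics/s5.png",c)
```

```text
t 6.45 tcp [0.6032 0.0873 0.053 ] xax [ 0.001  0.    -1.   ] jawang -0.325 q6 0.376 q1 0.051 F [0.2  0.54 2.89] w 0.0089
-0.02 -0.008 [287.6 269.6]
-0.02 0 [287.7 256.9]
-0.02 0.008 [287.8 243.9]
0 -0.008 [286.6 256.2]
0 0 [286.7 244.5]
0 0.008 [286.8 232.6]
0.019 -0.008 [285.9 245.5]
0.019 0 [286.  234.8]
0.019 0.008 [286.  223.8]
[349.31496045 339.1722427 ]
[347.54780633 366.00970481]
[348.80015907 319.31126187]
[345.2317822  373.16020029]
```

View pics/s5.png

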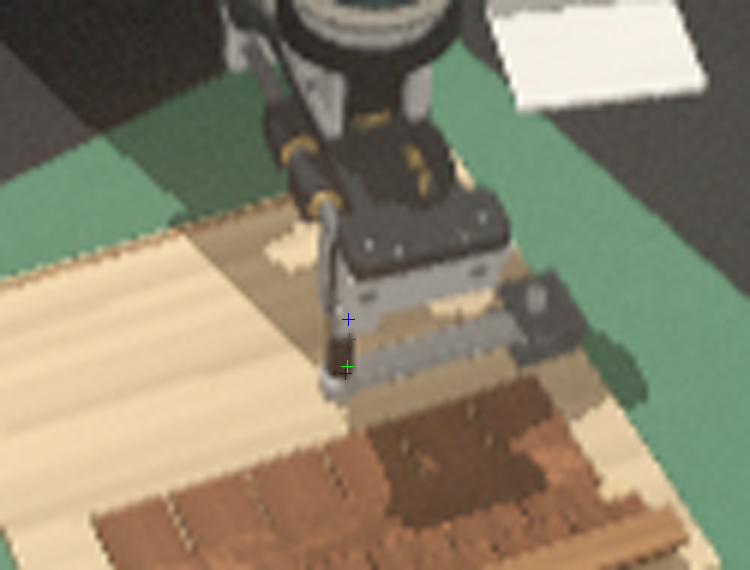

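Both views put the visible fingertips near z≈0.066 while the TCP is at z=0.053. That is higher than the stated 19 mm ahead implies, so they barely touch the post top, which explains the miss. I'll open to straddle the bar and lower slowly, watching the force.

Emit:
{"name": "step_arm", "arguments": {"motion": "28 0 0 0 0 0 0;28 0 0 0 0 0 0;28 0 0 0 0 0 0;28 0.5 0 0 0 0 0;28 0.5 0 0 0 0 0;28 0 0 0 0 0 0"}}

```text
time: 7.0
tool_pos: [0.6017, 0.0871, 0.0402]
ee_rot: [-2.727, 1.568, -3.052]
wrist_force: [-0.1, -0.4, 0.1]
width: 0.0264
```

Run:
```python
from h import *
o,R=st();p=camera_params("wrist");tp=o["tool_pos"]
im=snapshot("wrist");cv2.imwrite("pics/w6.png",cv2.resize(im[180:360,180:380],None,fx=3.5,fy=3.3,interpolation=cv2.INTER_CUBIC)[:,:,::-1])
im=snapshot("scene");cv2.imwrite("pics/s6.png",cv2.resize(im[150:245,245:370],None,fx=6,fy=6,interpolation=cv2.INTER_CUBIC)[:,:,::-1])
```

```text
t 7.0 tcp [0.6017 0.0871 0.0402] xax [-0.003 -0.    -1.   ] jawang -0.325 q6 0.376 q1 0.051 F [-0.08 -0.42  0.13] w 0.0264
```

View pics/w6.png

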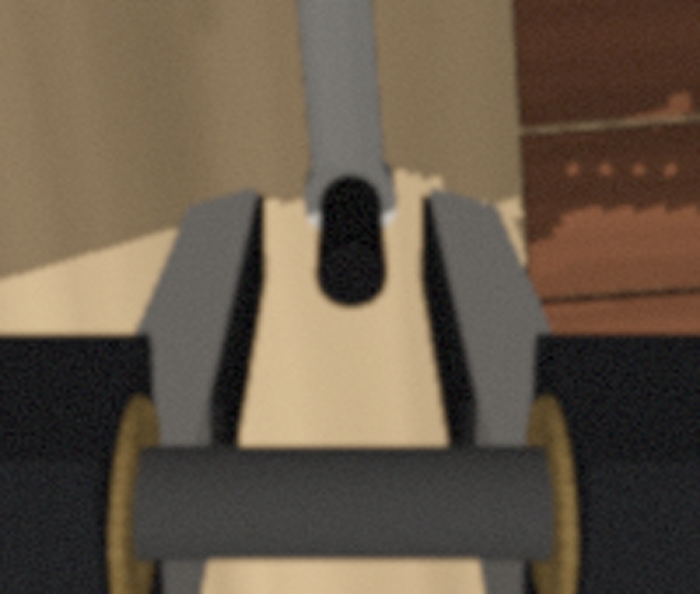

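View pics/s6.png

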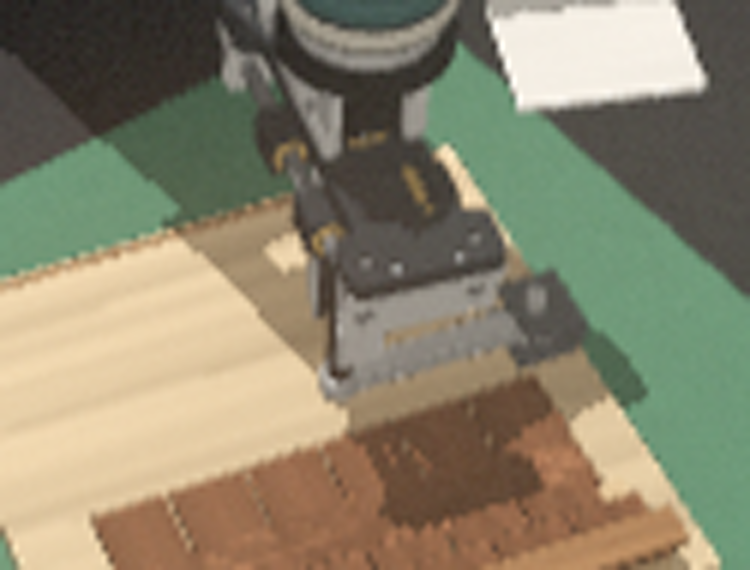

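Emit:
{"name": "step_arm", "arguments": {"motion": "28 0.5 0 0 0 0 0;28 0.3 0 0 0 0 0;8 0 0 0 0 0 0;8 0 0 0 0 0 0;8 0 0 0 0 0 0;8 0 0 0 0 0 0"}}

```text
time: 7.6
tool_pos: [0.6029, 0.0872, 0.0342]
ee_rot: [-0.634, 1.571, -0.959]
wrist_force: [0.7, -0.6, -0.9]
width: 0.0111
```

Run:
```python
from h import *
st()
im=snapshot("wrist");cv2.imwrite("pics/w7.png",cv2.resize(im[180:360,180:380],None,fx=3.5,fy=3.3,interpolation=cv2.INTER_CUBIC)[:,:,::-1])
```

```text
t 7.6 tcp [0.6029 0.0872 0.0342] xax [ 0. -0. -1.] jawang -0.325 q6 0.376 q1 0.051 F [ 0.68 -0.59 -0.89] w 0.0111
```

View pics/w7.png

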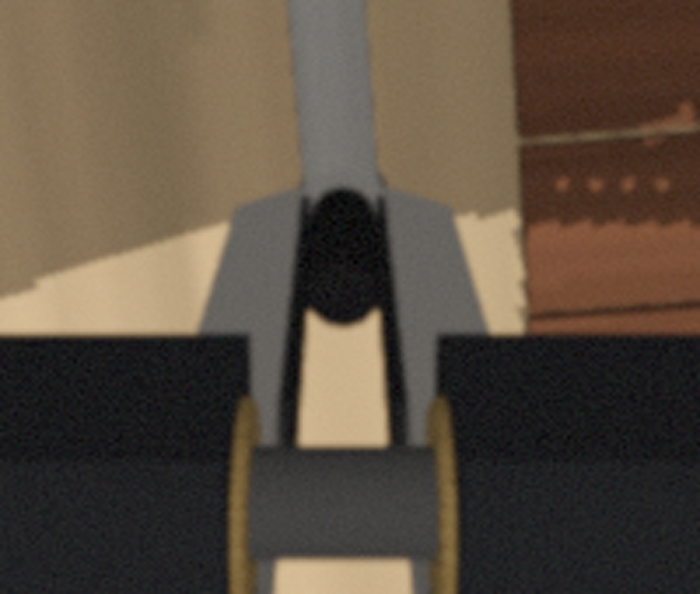

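Width reads 11 mm on the 12 mm post, so it is held. Now I'll swing it along the arc.

Emit:
{"name": "step_arm", "arguments": {"motion": "8 0 0 -1 0.1 0 0;8 0 0 -1 0.1 0 0;8 0 0 -1 0.1 0 0;8 0 0 -1 0.1 0 0;8 0 0 -1 0.1 0 0;8 0 0 -1 0.1 0 0"}}

```text
time: 8.15
tool_pos: [0.5527, 0.1186, 0.0342]
ee_rot: [-0.847, 1.569, -1.778]
wrist_force: [-0.2, -1.4, -1.0]
width: 0.0114
```

Run:
```python
from h import *
o,R=st()
y=-.235;Q=np.array([[np.cos(y),-np.sin(y)],[np.sin(y),np.cos(y)]])
r=Q.T@(o["tool_pos"][:2]-[.611,.056])-[-.012,.126];print(r,np.linalg.norm(r),"theta",np.arctan2(-r[0],-r[1]))
im=snapshot("wrist");cv2.imwrite("pics/w8.png",im[:,:,::-1])
```

```text
t 8.15 tcp [0.5527 0.1186 0.0342] xax [-0.    -0.002 -1.   ] jawang -0.9306 q6 1.043 q1 0.112 F [-0.17 -1.37 -1.  ] w 0.0114
[-0.05927341 -0.0787196 ] 0.09853990909033741 theta 0.6453985021777473
```

View pics/w8.png

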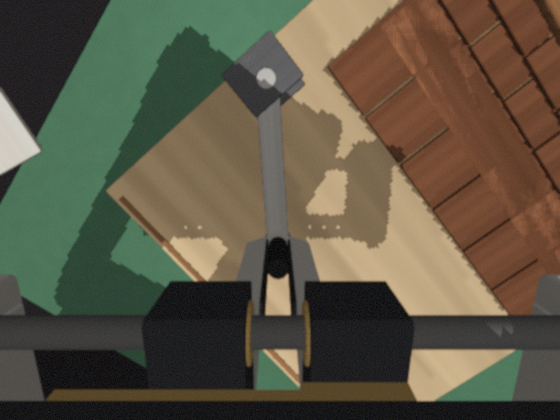

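The lever follows the gripper: the bar runs from (265,75) to the post at (278,255), about 0.65 rad open. I'll carry on to the stop.

Emit:
{"name": "step_arm", "arguments": {"motion": "8 0 0 -1 0.1 0 0;8 0 0 -1 0.1 0 0;8 0 0 -1 0.1 0 0;8 0 0 -1 0.1 0 0;8 0 0 -1 0.1 0 0;8 0 0 -1 0.1 0 0;8 0 0 -1 0.1 0 0;8 0 0 -1 0.1 0 0;8 0 0 -0.8 0.08 0 0;8 0 0 0 0 0 0;8 0 0 0 0 0 0"}}

```text
time: 9.12
tool_pos: [0.5313, 0.2019, 0.0341]
ee_rot: [-1.339, 1.569, -3.141]
wrist_force: [-1.5, -0.3, 0.2]
width: 0.0109
```

Run:
```python
from h import *
o,R=st()
y=-.235;Q=np.array([[np.cos(y),-np.sin(y)],[np.sin(y),np.cos(y)]])
r=Q.T@(o["tool_pos"][:2]-[.611,.056])-[-.012,.126];print(r,np.linalg.norm(r),"theta",np.arctan2(-r[0],-r[1]))
im=snapshot("wrist");cv2.imwrite("pics/w9.png",im[:,:,::-1])
```

```text
t 9.12 tcp [0.5313 0.2019 0.0341] xax [-0.001 -0.    -1.   ] jawang -1.8013 q6 2.064 q1 0.263 F [-1.5  -0.28  0.22] w 0.0109
[-0.09946146 -0.00261602] 0.09949585413571724 theta 1.5445005013625088
```

View pics/w9.png

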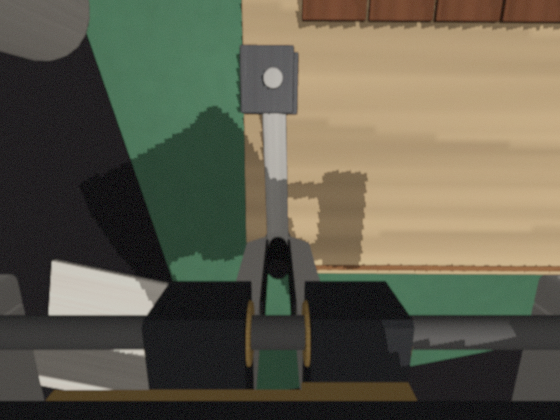

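Emit:
{"name": "step_arm", "arguments": {"motion": "8 0 0 -0.5 0.04 0 0;8 0 0 0 0 0 0;30 0 0 0 0 0 0;30 0 0 0 0 0 0;30 0 0 0 0 0 0;30 -2 0 0 0 0 0;30 -2.6 0 0 0 0 0;30 -2.6 0 0 0 0 0;30 -2.6 0 0 0 0 0;50 0 -2.05 -2.64 0 0 0;50 0 -2.05 -2.64 0 0 0;50 0 -2.05 -2.64 0 0 0;50 0 -2.05 -2.64 0 0 0;50 0 -2.05 -2.64 0 0 0"}}

```text
time: 10.33
tool_pos: [0.4699, 0.3629, 0.1328]
ee_rot: [2.357, 1.569, 0.512]
wrist_force: [0.6, 0.6, 0.1]
width: 0.0469
```

Emit:
{"name": "step_arm", "arguments": {"motion": "50 0 0 0 -0.112 0 0;50 0 0 0 -0.112 0 0;50 0 0 0 -0.112 0 0;50 0 0 0 -0.112 0 0;50 0 0 0 -0.112 0 0;50 0 0 0 -0.112 0 0;50 0 0 0 -0.112 0 0;50 0 0 0 -0.112 0 0;50 0 0 0 -0.112 0 0;50 0 0 0 -0.112 0 0;50 0 0 0 -0.112 0 0;50 0 0 0 -0.112 0 0;50 0 0 0 0 0 0;50 0 0 0 0 0 0"}}

```text
time: 11.5
tool_pos: [0.4704, 0.3616, 0.1325]
ee_rot: [0.939, 1.57, 0.435]
wrist_force: [0.7, 0.6, 0.5]
width: 0.0469
```

Run:
```python
from h import *
o,R=st();p=camera_params("wrist")
print("upstand px",proj("wrist",np.array([.4618,.3586,.04]),p),"edge",proj("wrist",np.array([.5252,.326,.004]),p))
im=snapshot("wrist");cv2.imwrite("pics/w10.png",im[:,:,::-1])
im=snapshot("top");cv2.imwrite("pics/t10.png",cv2.resize(im[130:280,100:335],None,fx=3,fy=3)[:,:,::-1])
dw=np.array([.4618,.3586,.06])-o["tool_pos"];print("tool shift cm",R.T@dw*100)
```

```text
t 11.5 tcp [0.4704 0.3616 0.1325] xax [ 0.001  0.    -1.   ] jawang -0.5034 q6 1.063 q1 0.56 F [0.69 0.61 0.45] w 0.0469
upstand px [270.81116831 215.67268093] edge [340.53924333 204.36703638]
tool shift cm [ 7.24552429 -0.67941589 -0.61475638]
```

View pics/w10.png

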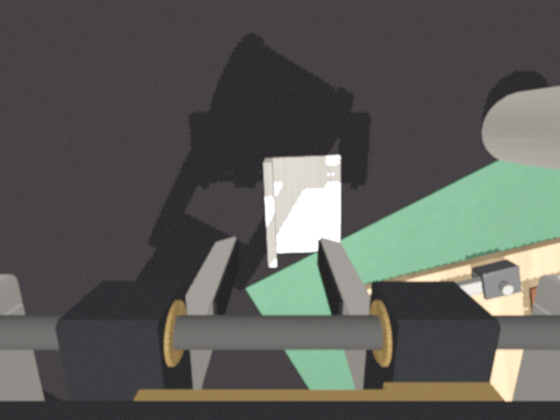

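View pics/t10.png

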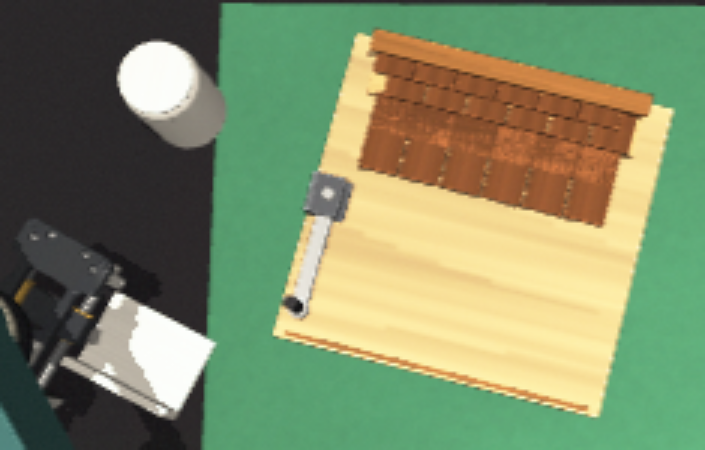

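The top view shows the lever fully open along the board's left edge, with the post at (293,304). In the wrist view the upstand's middle is at (270,212), against (271,216) predicted. I'll align and lower in stages, because the real tip offset is uncertain.

Emit:
{"name": "step_arm", "arguments": {"motion": "40 2 -0.34 -0.3 -0.032 0 0;40 2 -0.34 -0.3 0 0 0;40 2.5 0 0 0 0 0;40 2 0 0 0 0 0;40 1 0 0 0 0 0;40 0.5 0 0 0 0 0;40 0 0 0 0 0 0"}}

```text
time: 12.18
tool_pos: [0.4611, 0.358, 0.0313]
ee_rot: [-2.057, 1.569, -2.527]
wrist_force: [-0.3, -0.1, 0.5]
width: 0.0374
```

Run:
```python
from h import *
o,R=st();p=camera_params("wrist")
print("upstand px",proj("wrist",np.array([.4618,.3586,.04]),p))
im=snapshot("wrist");cv2.imwrite("pics/w11.png",im[:,:,::-1])
im=snapshot("scene");cv2.imwrite("pics/s11.png",cv2.resize(im[80:190,280:400],None,fx=6,fy=5.4,interpolation=cv2.INTER_CUBIC)[:,:,::-1])
dw=np.array([.4618,.3586,.02])-o["tool_pos"];print("tool shift cm",R.T@dw*100)
```

```text
t 12.18 tcp [0.4611 0.358  0.0313] xax [-0.002 -0.001 -1.   ] jawang -0.4696 q6 1.033 q1 0.563 F [-0.33 -0.12  0.53] w 0.0374
upstand px [277.93815911 248.32037791]
tool shift cm [1.12737146 0.09005113 0.03231848]
```

View pics/w11.png

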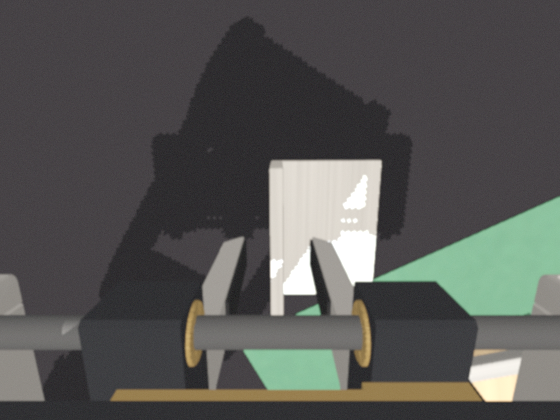

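View pics/s11.png

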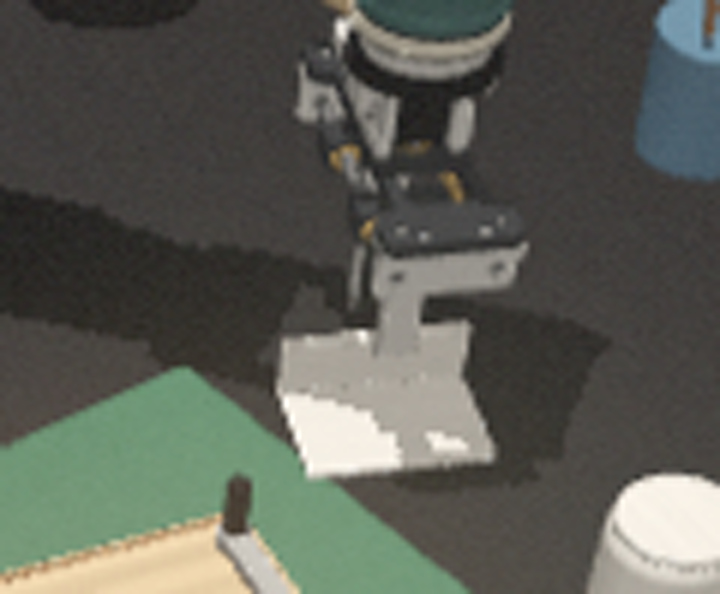

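Emit:
{"name": "step_arm", "arguments": {"motion": "40 1 0.09 -0.05 0 0 0;40 0.5 0 0 0 0 0;40 0 0 0 0 0 0"}}

```text
time: 12.53
tool_pos: [0.4609, 0.359, 0.0161]
ee_rot: [-2.057, 1.569, -2.526]
wrist_force: [0.2, 0.7, -0.4]
width: 0.0375
```

Emit:
{"name": "step_arm", "arguments": {"motion": "40 0.5 0 0 0 0 0;40 0.4 0 0 0 0 0;40 0 0 0 0 0 0"}}

```text
time: 12.78
tool_pos: [0.4609, 0.3589, 0.0071]
ee_rot: [-2.048, 1.569, -2.517]
wrist_force: [-0.2, -0.5, -0.2]
width: 0.0374
```

Run:
```python
from h import *
o,R=st()
im=snapshot("scene");cv2.imwrite("pics/s12.png",cv2.resize(im[80:190,280:400],None,fx=6,fy=5.4,interpolation=cv2.INTER_CUBIC)[:,:,::-1])
```

```text
t 12.78 tcp [0.4609 0.3589 0.0071] xax [-0.002 -0.001 -1.   ] jawang -0.469 q6 1.034 q1 0.565 F [-0.22 -0.46 -0.22] w 0.0374
```

View pics/s12.png

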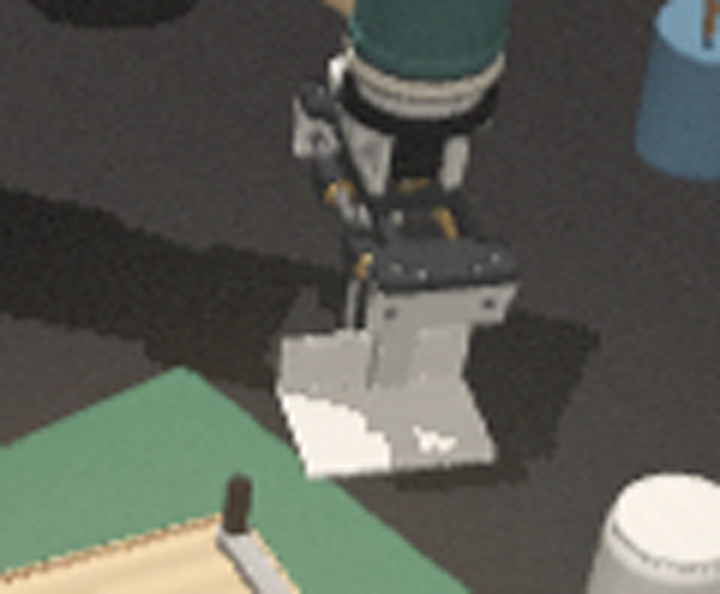

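Emit:
{"name": "step_arm", "arguments": {"motion": "40 0.4 0 0 0 0 0;40 0.4 0 0 0 0 0;40 0 0 0 0 0 0"}}

```text
time: 13.08
tool_pos: [0.4609, 0.3589, -0.0008]
ee_rot: [-2.059, 1.569, -2.528]
wrist_force: [0.1, 0.8, -0.7]
width: 0.0376
```

Emit:
{"name": "step_arm", "arguments": {"motion": "3 0 0 0 0 0 0;3 0 0 0 0 0 0;3 0 0 0 0 0 0;3 0 0 0 0 0 0;3 0 0 0 0 0 0;3 0 0 0 0 0 0"}}

```text
time: 13.58
tool_pos: [0.4616, 0.3594, 0.0005]
ee_rot: [1.032, 1.57, 0.563]
wrist_force: [0.4, 0.3, -1.1]
width: 0.0079
```

Run:
```python
from h import *
o,R=st()
im=snapshot("scene");cv2.imwrite("pics/s13.png",cv2.resize(im[80:190,280:400],None,fx=6,fy=5.4,interpolation=cv2.INTER_CUBIC)[:,:,::-1])
im=snapshot("wrist");cv2.imwrite("pics/w13.png",im[:,:,::-1])
```

```text
t 13.58 tcp [0.4616 0.3594 0.0005] xax [ 0.  0. -1.] jawang -0.469 q6 1.034 q1 0.565 F [ 0.36  0.34 -1.1 ] w 0.0079
```

View pics/s13.png

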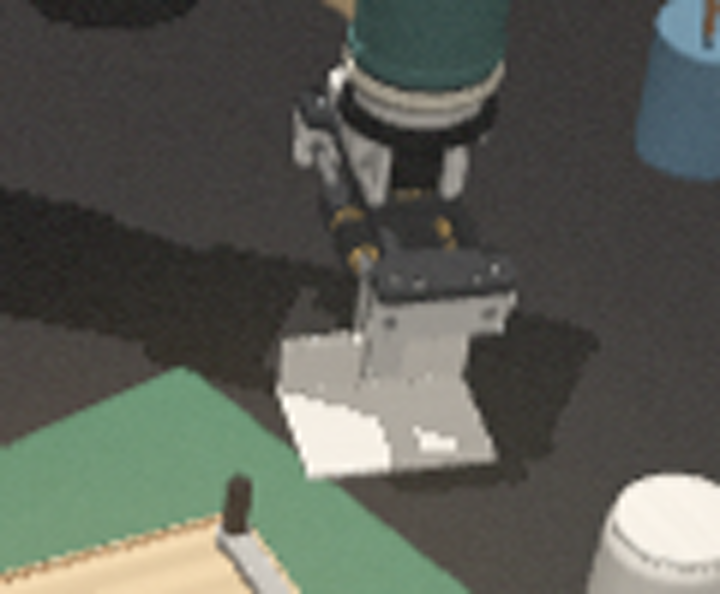

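View pics/w13.png

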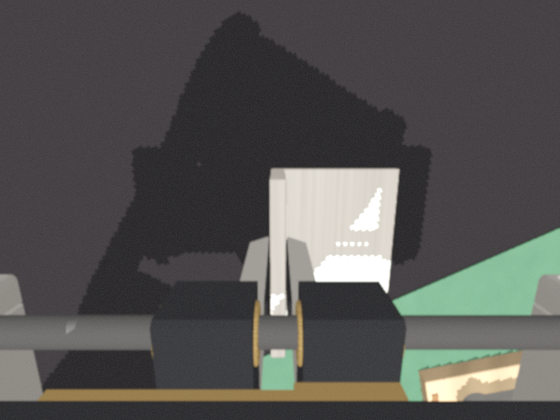

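Grip width is 7.9 mm on the 8 mm upstand, in line with it. I'll lift clear of the lever post and carry it over to the roof.

Emit:
{"name": "step_arm", "arguments": {"motion": "3 -1 0 0 0 0 0;3 -2 0 0 0 0 0;3 -2.5 0 0 0 0 0;3 -2.5 0 0 0 0 0;3 -2 0 0 0 0 0;3 0 -1.84 1.63 0 0 0;3 0 -1.84 1.63 0 0 0;3 0 -1.84 1.63 0 0 0;3 0 -1.84 1.63 0 0 0;3 0 -1.84 1.63 0 0 0;3 0 -1.84 1.63 0 0 0;3 0 -1.84 1.63 0 0 0;3 0 -1.84 1.63 0 0 0;3 0 -1.84 1.63 0 0 0;3 0 -1.84 1.63 0 0 0;3 0 -1.84 1.63 0 0 0;3 0 -1.84 1.63 0 0 0;3 0 0 0 -0.078 0 0;3 0 0 0 -0.078 0 0;3 0 0 0 -0.078 0 0"}}

```text
time: 15.35
tool_pos: [0.5362, 0.0732, 0.1008]
ee_rot: [-0.786, 1.571, -1.019]
wrist_force: [0.3, 0.9, -1.6]
width: 0.0076
```

Emit:
{"name": "step_arm", "arguments": {"motion": "3 0 0 0 0 0 0;3 0 0 0 0 0 0"}}

```text
time: 15.52
tool_pos: [0.5362, 0.0739, 0.1007]
ee_rot: [-0.265, 1.571, -0.502]
wrist_force: [-0.4, -1.0, -0.5]
width: 0.0078
```

Run:
```python
from h import *
o,R=st();p=camera_params("wrist")
im=snapshot("wrist");cv2.imwrite("pics/w14.png",im[:,:,::-1])
im=snapshot("scene");cv2.imwrite("pics/s14.png",cv2.resize(im[100:280,220:400],None,fx=4,fy=3.3,interpolation=cv2.INTER_CUBIC)[:,:,::-1])
dw=np.array([.5365,.0738,.0125])-o["tool_pos"];print("tool shift cm",R.T@dw*100)
```

```text
t 15.52 tcp [0.5362 0.0739 0.1007] xax [ 0. -0. -1.] jawang -0.2371 q6 0.269 q1 0.032 F [-0.42 -1.02 -0.49] w 0.0078
tool shift cm [8.81503585e+00 2.19708129e-03 3.24075923e-02]
```

View pics/w14.png

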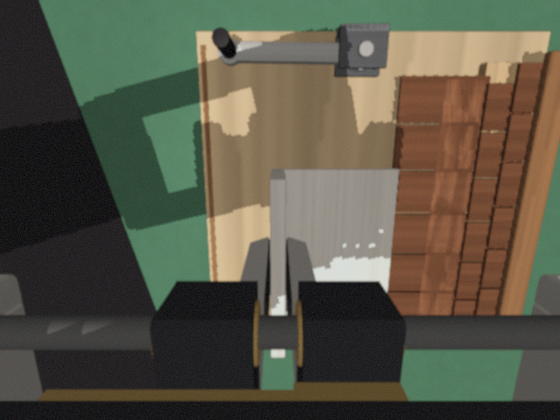

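View pics/s14.png

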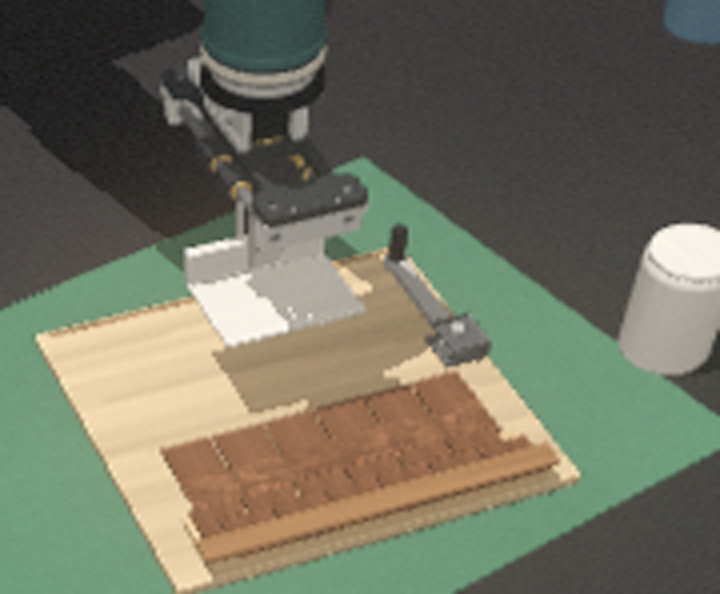

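The flashing kept its pose in the grip: its free edge runs (397,170)–(390,318), parallel to the shingle edge at (400,80)–(390,315). I'll lower it to just above the board.

Emit:
{"name": "step_arm", "arguments": {"motion": "3 2 0 0 0 0 0;3 2.5 0 0 0 0 0;3 2 0 0 0 0 0;3 1.2 0 0 0 0 0;3 0.8 0 0 0 0 0;3 0 0 0 0 0 0;3 0 0 0 0 0 0"}}

```text
time: 16.2
tool_pos: [0.5367, 0.074, 0.0159]
ee_rot: [0.147, 1.57, -0.088]
wrist_force: [0.5, 0.3, -1.2]
width: 0.0079
```

Run:
```python
from h import *
o,R=st();p=camera_params("wrist")
im=snapshot("wrist");cv2.imwrite("pics/w15.png",im[:,:,::-1])
im=snapshot("top");cv2.imwrite("pics/t15.png",cv2.resize(im[130:280,185:335],None,fx=4,fy=4,interpolation=cv2.INTER_CUBIC)[:,:,::-1])
im=snapshot("scene");cv2.imwrite("pics/s15.png",cv2.resize(im[150:250,240:360],None,fx=6,fy=6,interpolation=cv2.INTER_CUBIC)[:,:,::-1])
```

```text
t 16.2 tcp [0.5367 0.074  0.0159] xax [ 0.001 -0.    -1.   ] jawang -0.2351 q6 0.268 q1 0.032 F [ 0.54  0.33 -1.24] w 0.0079
```

View pics/w15.png

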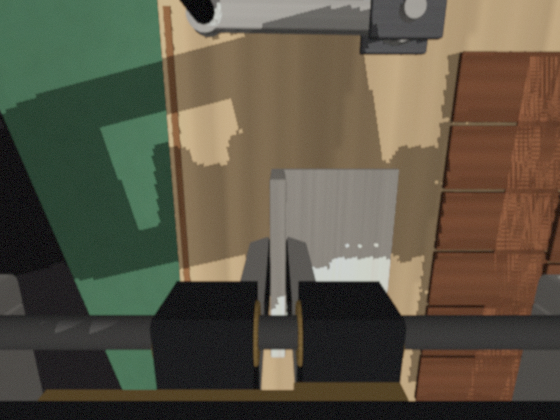

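View pics/t15.png

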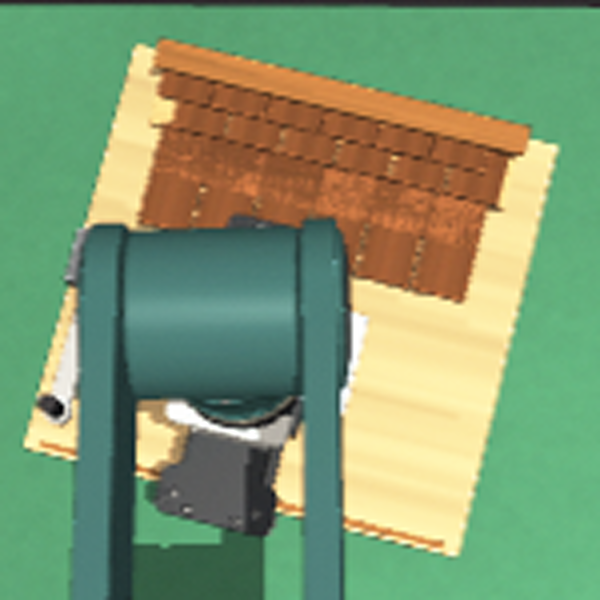

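View pics/s15.png

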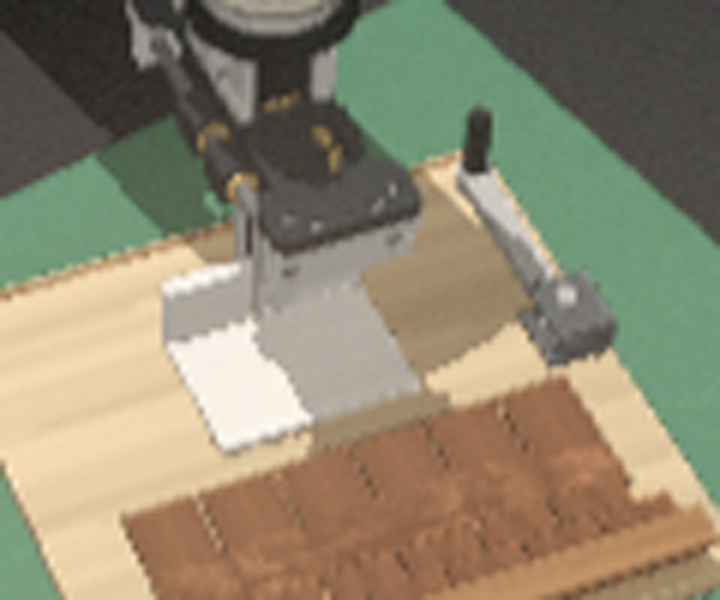

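Run:
```python
from h import *
def cr(c,s,o): return [(c[0]+.5)/s-.5+o[0],(c[1]+.5)/s-.5+o[1]]
f=lambda c,z:cast("scene",*cr(c,6,(240,150)),z)
E1,E2=f((225,450),.019),f((420,388),.019);S1,S2=f((122,518),.027),f((567,378),.027)
print(E1,E2,np.linalg.norm(E1-E2),S1,S2,np.linalg.norm(S1-S2))
y=np.arctan2(*(S2-S1)[[1,0]])-np.pi/2;ye=np.arctan2(*(E2-E1)[[1,0]])-np.pi/2;print("yaws",y,ye)
Q=np.array([[np.cos(y),-np.sin(y)],[np.sin(y),np.cos(y)]])
print("edge in tuck frame (scene)",Q.T@((E1+E2)/2-(S1+S2)/2)[:2])
p=camera_params("wrist")
g=lambda c,z:cast("wrist",*c,z,p)
A=g((398,170),.019);B=g((460,55),.027);o,R=st();tk=np.array([.6304,.0513])
y=-.235;Q=np.array([[np.cos(y),-np.sin(y)],[np.sin(y),np.cos(y)]])
print("far corner flash / shingle corner in tuck:",Q.T@(A[:2]-tk),Q.T@(B[:2]-tk))
A=g((388,290),.019);B=g((435,250),.027)
print(Q.T@(A[:2]-tk),Q.T@(B[:2]-tk))
```

```text
[0.59241223 0.00844379 0.019     ] [0.61574824 0.10335599 0.019     ] 0.09773890484468482 [ 0.60186378 -0.05496241  0.027     ] [0.65574435 0.15766479 0.027     ] 0.219347766789032
yaws -0.24817975644897095 -0.24108731018787055
edge in tuck frame (scene) [-0.02508366 -0.00166382]
t 16.35 tcp [0.5373 0.074  0.0167] xax [ 0.003 -0.    -1.   ] jawang -0.235 q6 0.267 q1 0.032 F [-1.19 -0.22 -1.17] w 0.008
far corner flash / shingle corner in tuck: [-0.02389266  0.04836451] [-0.00012922  0.10969721]
[-0.02301441 -0.03061711] [0.00022749 0.00064055]
```

The scene view puts the edge at (-25, -2) mm in the tuck frame, the wrist view gives -24 mm, and the yaws match. I'll lower 2 mm and slide in part of the way.

Emit:
{"name": "step_arm", "arguments": {"motion": "3 0.2 0 0 0 0 0;3 0 0.05 0.5 0 0 0;3 0 0.05 0.5 0 0 0;3 0 0 0.5 0 0 0;3 0 0 0.5 0 0 0;3 0 0 0.5 0 0 0;3 0 0 0.5 0 0 0;3 0 0 0.4 0 0 0;3 0 0 0 0 0 0"}}

```text
time: 17.1
tool_pos: [0.5704, 0.0667, 0.0132]
ee_rot: [-0.097, 1.57, -0.333]
wrist_force: [-0.8, 0.4, -0.5]
width: 0.0079
```

Run:
```python
from h import *
o,R=st();p=camera_params("wrist")
im=snapshot("wrist");cv2.imwrite("pics/w16.png",im[:,:,::-1])
im=snapshot("scene");cv2.imwrite("pics/s16.png",cv2.resize(im[150:250,240:360],None,fx=6,fy=6,interpolation=cv2.INTER_CUBIC)[:,:,::-1])
```

```text
t 17.1 tcp [0.5704 0.0667 0.0132] xax [ 0.001 -0.    -1.   ] jawang -0.2354 q6 0.253 q1 0.018 F [-0.75  0.35 -0.46] w 0.0079
```

View pics/s16.png

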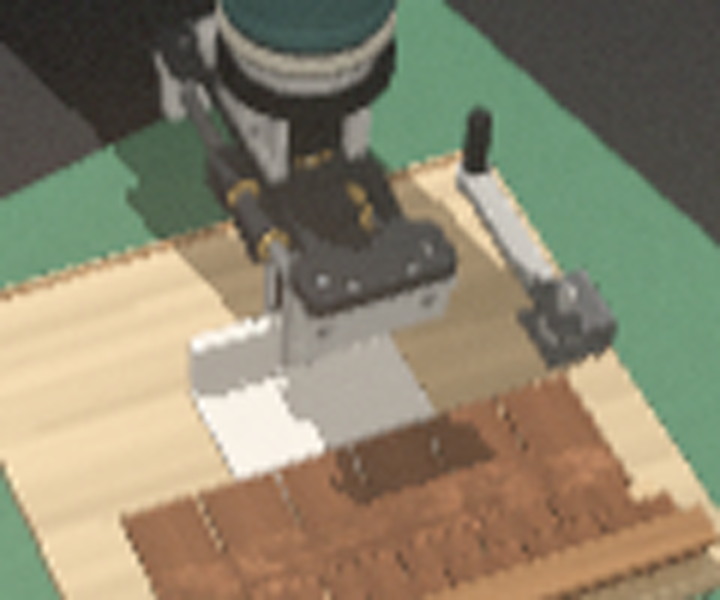

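View pics/w16.png

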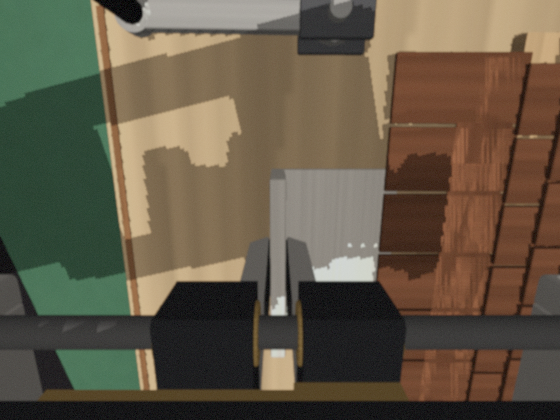

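The free edge has entered under the course, at about +9 mm, with the shingles still down. I'll finish the slide and begin pressing.

Emit:
{"name": "step_arm", "arguments": {"motion": "3 0 0 0.5 0 0 0;3 0 0 0.5 0 0 0;3 0 0 0.5 0 0 0;3 0 0 0 0 0 0;3 0.1 0 0 0 0 0;3 0.1 0 0 0 0 0;3 0 0 0 0 0 0;3 0 0 0 0 0 0"}}

```text
time: 17.87
tool_pos: [0.5847, 0.0634, 0.0124]
ee_rot: [0.063, 1.569, -0.172]
wrist_force: [0.0, -0.6, 4.6]
width: 0.008
```

```bash
cat > chk.py <<'E'
from h import *
o,R=st();p=camera_params("wrist")
d=o["tool_pos"][:2]-np.array([.6304,.0513]);y=-.235
Q=np.array([[np.cos(y),-np.sin(y)],[np.sin(y),np.cos(y)]])
print("edge est in tuck",Q.T@d+[.0715,0])
E
python3 chk.py
```

```text
t 17.87 tcp [0.5847 0.0634 0.0124] xax [ 0.002 -0.    -1.   ] jawang -0.235 q6 0.247 q1 0.012 F [ 0.   -0.59  4.61] w 0.008
edge est in tuck [0.02420479 0.00113548]
```

Emit:
{"name": "step_arm", "arguments": {"motion": "3 0.1 0 0 0 0 0;3 0.1 0 0 0 0 0;3 0 0 0 0 0 0;3 0 0 0 0 0 0;3 0 0 0 0 0 0"}}

```text
time: 18.28
tool_pos: [0.5847, 0.0634, 0.0124]
ee_rot: [0.051, 1.569, -0.184]
wrist_force: [-5.0, -1.0, 12.9]
width: 0.0079
```

```bash
python3 chk.py
```

```text
t 18.28 tcp [0.5847 0.0634 0.0124] xax [ 0.002 -0.    -1.   ] jawang -0.2349 q6 0.247 q1 0.012 F [-4.97 -0.96 12.88] w 0.0079
edge est in tuck [0.02424064 0.00114903]
```

Emit:
{"name": "step_arm", "arguments": {"motion": "3 0 0 0 0 0 0;3 0 0 0 0 0 0;3 0 0 0 0 0 0;3 0 0 0 0 0 0;3 0 0 0 0 0 0;3 0 0 0 0 0 0"}}

```text
time: 18.78
tool_pos: [0.5847, 0.0634, 0.0124]
ee_rot: [0.062, 1.569, -0.173]
wrist_force: [-3.9, -0.9, 12.0]
width: 0.0079
```

```bash
python3 chk.py
python3 - <<'E'
from h import *
im=snapshot("scene");cv2.imwrite("pics/s17.png",cv2.resize(im[150:250,240:360],None,fx=6,fy=6,interpolation=cv2.INTER_CUBIC)[:,:,::-1])
im=snapshot("wrist");cv2.imwrite("pics/w17.png",im[:,:,::-1])
st()
E
```

```text
t 18.78 tcp [0.5847 0.0634 0.0124] xax [ 0.002 -0.    -1.   ] jawang -0.2349 q6 0.247 q1 0.012 F [-3.92 -0.94 12.02] w 0.0079
edge est in tuck [0.02423582 0.00114495]
t 18.88 tcp [0.5847 0.0634 0.0124] xax [ 0.002 -0.    -1.   ] jawang -0.2349 q6 0.247 q1 0.012 F [-4.12 -0.31 12.07] w 0.0076
```

View pics/s17.png

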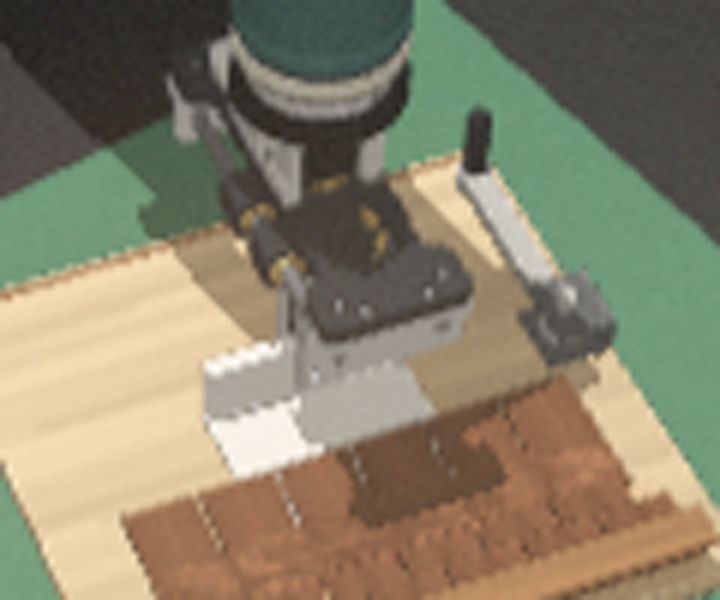

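View pics/w17.png

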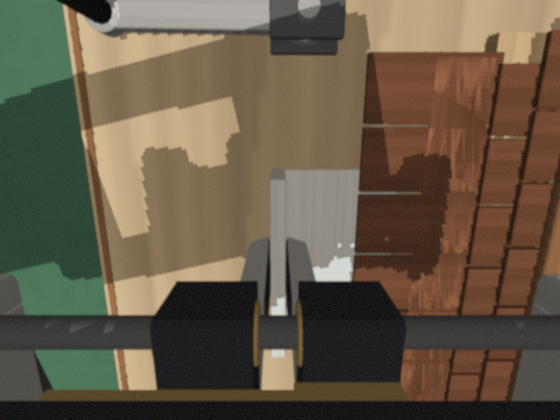

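Run:
```python
from h import *
p=camera_params("wrist");y=-.235
ax=np.array([np.cos(y),np.sin(y)])
def cr(c,s,o): return [(c[0]+.5)/s-.5+o[0],(c[1]+.5)/s-.5+o[1]]
U=cast("wrist",278,175,.052,p);S=cast("wrist",359,175,.027,p)
print("wrist inserted",71-1000*ax@(S-U)[:2])
U1,U2=[cast("scene",*cr(c,6,(240,150)),.052) for c in((205,362),(295,338))]
S1,S2=[cast("scene",*cr(c,6,(240,150)),.027) for c in((122,518),(567,378))]
print("scene: upstand front->shingle",1000*ax@((S1+S2)/2-U1)[:2],1000*ax@((S1+S2)/2-U2)[:2])
print("left end y",1000*np.array([-np.sin(y),np.cos(y)])@(U1-(S1+S2)/2)[:2],"shingle len",np.linalg.norm(S1-S2),S1,S2)
```

```text
wrist inserted 25.636691330602233
scene: upstand front->shingle 51.68906970593329 49.294649734666805
left end y -49.20644605628853 shingle len 0.219347766789032 [ 0.60186378 -0.05496241  0.027     ] [0.65574435 0.15766479 0.027     ]
```

The wrist view gives 25.6 mm inserted, and the scene view and kinematics both give about 24 mm. The lateral offset is about 1 mm, the pressing force is a steady 12 N, the shingles are down and the lever is open. Handing in.

Run:
```python
from h import *
st();print(robot.close_job())
```

```text
t 18.88 tcp [0.5847 0.0634 0.0124] xax [ 0.002 -0.    -1.   ] jawang -0.2349 q6 0.247 q1 0.012 F [-4.12 -0.31 12.07] w 0.0076
the job is handed in; nothing more can be done
None
```

I swung the lever fully open, slid the flashing about 25 mm under the lapped shingles, and handed in at 18.9 s while still holding it pressed down. The hand-in gave no verdict.

**Last checks:**
- **Insertion:** the edge is 24–26 mm under the shingles. The arm's position gives 24.2 mm and the wrist view 25.6 mm; the scene view gives about 24 mm if the corner I picked is the upstand's back edge.
- **Centring and angle:** the edge is about 1 mm off the middle, and the gripper is within about 0.01 rad of square to the roof.
- **Pressing and grip:** a steady 12 N downward at the wrist, with the jaws at 7.6–7.9 mm on the 8 mm upstand.
- **Shingles and lever:** the shingles look undisturbed. The lever looks fully open; the arm read 1.54 rad before the last nudge towards the stop.
- **Bystanders:** I kept the arm clear of the jar, can and bottle. I did not measure them again at the end.

**What disagreed:** my first sweep missed the lever post. The fingertips appeared well short of the stated 19 mm ahead of the tool point: they passed above the post, and the views put them about 13–18 mm behind it. From then on I set heights by the views, the force and the finger width. The scene camera was also a few mm off at the post.

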